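# Put the mill clamping kit back in its tray

## Robot

A 6-joint arm with a two-finger parallel gripper is mounted at the origin on the work surface. World frame = base frame: x ahead of the robot, y to its left, z up, the work surface at z = 0. Lengths are in m, angles in rad, forces in N, time in s.
With the tool pointing down it reaches from about 0.3 to 0.875 m from the base axis. Payload 6.4 kg.
Tool frame: the origin (TCP) lies midway between the tips of the shut fingers; the grasp point (between the pads) lies 19 mm behind it (ctrl.pinch_z is the distance from the TCP to the grasp point, in m); z points along the fingers, y is the line along which they close (so a half turn about z gives the same grasp; the last joint's range is limited). The gripper opens to 85 mm and grips with 20 to 120 N. Pads are 22 mm wide; open, the fingers measure 114 mm over their backs; the gripper's body (76 mm by 85 mm) begins 54 mm behind the grasp point. The pads swing forward as they close: fully open they stand 13 mm farther back than shut.
Start: joints at [-1.42, 0.181, 1.607, -0, 1.354, -0.206], TCP at [0.201, -0.539, 0.231] pointing down, gripper open.
Joint ranges: [-2.99, 2.99], [-0.89, 2.07], [0.3, 2.58], [-1.14, 4.28], [0, 2.63], [-3.12, 3.12]. Speed limits (rad/s): [2.57, 2.57, 3.01, 3.14, 3.14, 3.14].

## Interface

Orientations are given as a unit quaternion [w, x, y, z].
In Python, from bench import ctrl gives the robot as it stands.
- The arm moves only by the tool apply_moves, never from a script. Its argument "moves" is a list of rows, each an object with "jaw": the opening, from 0 (shut) to 1 (fully open); "offset": the shift along the tool's x, y, z in mm, a list of three; "rot": the turn, a rotation vector about the tool's x, y, z in degrees, a list of three. In form: [{"jaw": jaw, "offset": [dx, dy, dz], "rot": [ax, ay, az]}, ...]. A call has exactly 5 rows; each row shifts and turns the commanded pose from where the row before left it, along the tool's axes as they then stand; what a row does not reach is not made up. A row lasts 1/8 s, in which the tool goes at most 62.5 mm and 10.7 degrees, less where a joint would pass 70% of its speed; a pose out of reach is approached as far as the arm can. A call is refused whole if a number of a shift passes 62.5 or a number of a turn 10.7, either way. A call with a gripper value outside its range is refused whole. The fingers move at their own pace and stop on an object; the grip force is fixed at half the most. Time passes only in rows, so rows that do not move let the fingers close, or fill a call up. It gives the time, the measured TCP pose, the force, the opening and the grip force at its end, in the units of the state.
- ctrl.get_obs(): the state, without advancing time (a new reading comes with each control period).
- ctrl.camera(name): name is "side" or "top" or "wrist"; returns (picture, depth): 420x560x3 uint8, red, green, blue; 420x560 float32, m along the optical axis (not along the pixel's ray), 0 where there is no reading.
- ctrl.camera_params(name): a dict with "K" (3x3 intrinsics, pixels), "cam_to_world" (4x4, takes a point from camera to world coordinates); the wrist camera has in their place "mount" (4x4, takes a point from camera to tool coordinates, whose origin is the TCP and whose axes are the flange's). Camera axes: x right, y down, z forward; pixel columns grow to the right and rows downward; lengths in m; the calibration is good to about 2 mm. A picture is of the moment at which its call begins: read the wrist's pose just before it. camera_params takes no time and is no camera call.
- ctrl.hand_in(): hands the job in; it is judged then, once.
Trained networks look in the newest picture that a camera, given by its name, has taken for a name from the list of things; names that differ only in an ending like _2 or _b are one class to them, and where a whole thing is asked for, a point or a joint stands for the part that bears it (a point fixed in the world has none). Each returns a list of dicts, best first, with "score" (0 to 1); they miss things now and then, are a little off and sometimes report something else, mostly with a low value. They report only what shows in the picture. A call takes as long as a camera call. They do not tell look-alikes from the thing itself.
- ctrl.outline_of(camera, target): "region" (420x560 bool, what is visible of it) and "position" ([column, row] in pixels, amid what is visible of it).
The state is a dict: "time_s": time; "q": joint angles; "dq": joint speeds; "joint_efforts": joint torques, N m; "eef_pos": TCP position; "eef_rot": TCP orientation; "wrist_force": force on the tool from outside, world axes, zero at the start; "torque": the same for the moment, N m; "opening": opening from 0.0 (shut) to 1.0 (fully open); "grasp_force": force on a finger pad.
Only numpy, scipy, OpenCV 4.12 (cv2) and the standard library are available. Lean on these libraries where they do the work, as an engineer would, in place of code of your own. Each camera call takes 0.05 s, during which the arm holds its last target. There are 200 camera calls.

## Task

Gather the mill's clamping kit from the bench into its tray: the slotted strap clamp in the long pocket, the step block in the shorter oblong pocket, the six-sided coupling nut in the round pocket and the T-slot nut in the square pocket, each upright and sitting flat on the floor of its pocket. The solid bar without a slot and the round spacer only look alike: leave them where they are on the bench.

Things in the scene. Friction and masses are not known exactly. Their poses are not given: they have to be found in the camera images.
- strap_clamp: Strap clamp: flat steel bar 84 x 28 x 25 mm high with a long open slot right through it from above (52 x 12 mm, a little nearer the +x end, 8 mm walls on both sides). Stands on the bench; steel, about 350 g. Origin: centre of its underside, z up; x along the 84 mm length, y across the 28 mm width. Goes in the long pocket.
- step_block: Step block: steel staircase 56 x 28 mm, five steps 11.2 mm deep each and 12, 20, 28, 36 and 44 mm high, rising towards +x, a dark line across each step. Stands on the bench; steel, about 300 g. Origin: centre of its underside, z up (middle of the 56 x 28 mm footprint); x along the 56 mm length towards the high end, y across the 28 mm width. Its weight is centred 6 mm to +x. Goes in the short pocket, either way round.
- hex_nut: Coupling nut: tall hexagon nut, 32 mm across flats (37 mm across corners), 40 mm high, standing on end, small black hole in the top. Stands on the bench; steel, about 200 g. Origin: centre of its underside, z up; one pair of flats faces +y and -y, the others are 60 degrees on. Goes in the round pocket.
- t_nut: T-slot nut: square foot 36 x 36 x 11 mm high with a neck 20 mm wide (in y) and 36 mm long (in x) on top of it, 26 mm high in all, small black hole in the top. Stands on the bench; steel, about 140 g. Origin: centre of its underside, z up. Goes in the square pocket, turned any quarter.
- plain_bar: Look-alike of the strap clamp that does not belong: solid steel bar 84 x 28 x 25 mm high without a slot. Stays where it lies. Origin: centre of its underside; x along its length.
- round_spacer: Look-alike of the coupling nut that does not belong: round steel spacer, 36 mm diameter, 40 mm high, wide black hole in the top. Stays where it stands. Origin: centre of its underside.
- long_pocket: Wooden insert 110 x 68 x 9 mm, fixed, with a long pocket 100 x 46 mm centred in its top (100 mm along x), 6 mm deep, dark floor 3 mm above the origin. Origin: centre of its underside, 2 mm above the bench; x along the 110 mm side, z up. The four inserts fill a fixed tray 2 x 2 in any arrangement, all turned alike, 110 mm apart in x and 68 mm in y; the tray's rim, 5 mm outside them, is 12 mm above the bench.
- short_pocket: Wooden insert 110 x 68 x 9 mm, fixed, with a shorter pocket 72 x 46 mm centred in its top (72 mm along x), 6 mm deep, dark floor 3 mm above the origin. Origin: centre of its underside, 2 mm above the bench; x along the 110 mm side, z up. The four inserts fill a fixed tray 2 x 2 in any arrangement, all turned alike, 110 mm apart in x and 68 mm in y; the tray's rim, 5 mm outside them, is 12 mm above the bench.
- square_pocket: Wooden insert 110 x 68 x 9 mm, fixed, with a square pocket 54 x 54 mm centred in its top, 6 mm deep, dark floor 3 mm above the origin. Origin: centre of its underside, 2 mm above the bench; x along the 110 mm side, z up. The four inserts fill a fixed tray 2 x 2 in any arrangement, all turned alike, 110 mm apart in x and 68 mm in y; the tray's rim, 5 mm outside them, is 12 mm above the bench.
- round_pocket: Wooden insert 110 x 68 x 9 mm, fixed, with a round pocket 54 mm in diameter centred in its top, 6 mm deep, dark floor 3 mm above the origin. Origin: centre of its underside, 2 mm above the bench; x along the 110 mm side, z up. The four inserts fill a fixed tray 2 x 2 in any arrangement, all turned alike, 110 mm apart in x and 68 mm in y; the tray's rim, 5 mm outside them, is 12 mm above the bench.
There are look-alikes about, which are no part of the job. Leave any red or turquoise look-alike of the short_pocket alone. Leave any orange look-alike of the step_block alone.

How it is judged:
By the outcome, as a careful person would: the job done as asked, in the order asked, and still so for the second after the job is handed in, with the robot touching nothing.
It also fails if it takes over 99 s, if anything falls off the work surface, if the arm or the gripper's body presses on something with over 40 N, if the wrist force passes 120 N, or if a joint passes its speed limit or range.

## Working session

There is one attempt and no reset: what is moved stays moved. The work goes in short steps, Python scripts to look and compute and a tool call to move; the robot and the scene stay as the last step left them, time stands still between calls to the robot, and variables do not carry over. Pictures are saved under pics/ and viewed, at most 14 in all, crops included, and the job is handed in when it is done.

Besides the shell and the picture viewer there is one more tool, called after "Call:" by a JSON object that holds its "api" and its "payload". apply_moves: Moves the arm, as the interface text tells. Its arguments: {"type":"object","properties":{"moves":{"type":"array"}},"required":["moves"]}

```bash
ls; mkdir -p pics; python3 - <<'E'
from bench import ctrl
import cv2
for n in ("top","side"):
    im,d=ctrl.camera(n); cv2.imwrite(f"pics/{n}0.png",cv2.cvtColor(im,cv2.COLOR_RGB2BGR))
    print(n,ctrl.camera_params(n))
print(ctrl.camera_params("wrist")); print(ctrl.get_obs())
E
```

```text
pics
top {'K': array([[513.71041907,   0.        , 279.81207149],
       [  0.        , 513.71041907, 208.24462242],
       [  0.        ,   0.        ,   1.        ]]), 'cam_to_world': array([[-1.49363417e-02, -9.96734971e-01,  7.93492533e-02,
         4.39781402e-01],
       [-9.99888234e-01,  1.48375349e-02, -1.83470354e-03,
        -2.63626989e-03],
       [ 6.51365861e-04, -7.93677885e-02, -9.96845189e-01,
         1.20629009e+00],
       [ 0.00000000e+00,  0.00000000e+00,  0.00000000e+00,
         1.00000000e+00]])}
side {'K': array([[482.1137175 ,   0.        , 277.56972543],
       [  0.        , 482.1137175 , 208.62010117],
       [  0.        ,   0.        ,   1.        ]]), 'cam_to_world': array([[-0.71326757, -0.42873509,  0.55446875, -0.05388863],
       [-0.70070072,  0.45465978, -0.54982087,  0.60060154],
       [-0.01636714, -0.78068605, -0.62470906,  0.68781649],
       [ 0.        ,  0.        ,  0.        ,  1.        ]])}
{'K': array([[378.76134112,   0.        , 278.50687628],
       [  0.        , 378.76134112, 211.46359885],
       [  0.        ,   0.        , 
[... 360 characters left out ...]
+00]])}
{'time_s': 0.1, 'q': array([-1.42028535e+00,  1.81467164e-01,  1.60787315e+00,  7.32740576e-06,
        1.35384649e+00, -2.06302838e-01]), 'dq': array([-0.00032681, -0.00070529, -0.00355934,  0.00066845,  0.00129235,
       -0.00024252]), 'joint_efforts': array([ 7.31199907e-04, -4.45874333e+01, -3.52238059e+01, -2.51779575e-04,
        4.10960696e-03,  1.03582806e-05]), 'eef_pos': array([ 0.20078361, -0.53827918,  0.23049088]), 'eef_rot': array([-7.96667138e-04,  9.84127482e-01,  1.77461159e-01,  2.58081194e-05]), 'wrist_force': array([ 0.06085157, -0.16289238,  0.11772594]), 'torque': array([-0.03536256,  0.02611174, -0.01335871]), 'grasp_force': 0.0, 'opening': 0.9991109705015613}
```

View pics/top0.png

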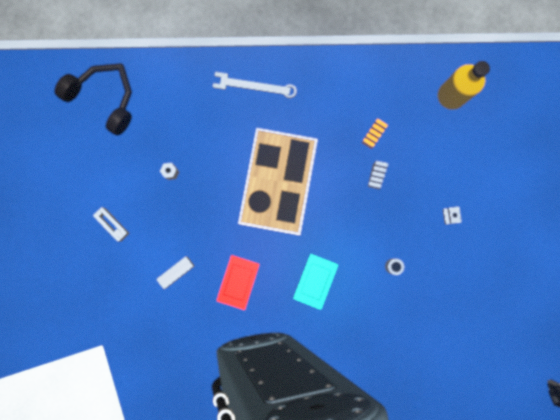

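View pics/side0.png

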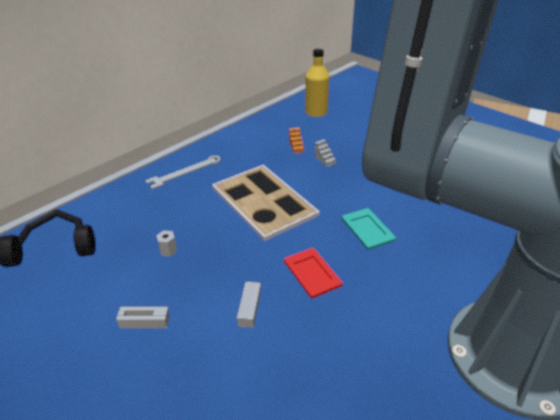

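```bash
cat > h.py <<'E'
import numpy as np, cv2
from bench import ctrl
from scipy.spatial.transform import Rotation as R
def pose():
    o=ctrl.get_obs(); q=o["eef_rot"]; T=np.eye(4)
    T[:3,:3]=R.from_quat([q[1],q[2],q[3],q[0]]).as_matrix(); T[:3,3]=o["eef_pos"]; return T
def shot(cam,name=None):
    p=ctrl.camera_params(cam); T=pose()@p["mount"] if cam=="wrist" else p["cam_to_world"]
    im,d=ctrl.camera(cam)
    if name: cv2.imwrite(f"pics/{name}.png",cv2.cvtColor(im,cv2.COLOR_RGB2BGR))
    v,u=np.mgrid[:420,:560]; K=p["K"]
    P=np.stack([(u-K[0,2])/K[0,0]*d,(v-K[1,2])/K[1,1]*d,d],-1)@T[:3,:3].T+T[:3,3]
    P[d<=0]=np.nan
    return im,d,P
def rect(pts):
    (c,s,a)=cv2.minAreaRect((pts[:,:2]*1000).astype(np.float32))
    if s[0]<s[1]: s=s[::-1]; a+=90
    return np.round(c,1),np.round(s,1),round((a+90)%180-90,1)
def go(x,y,z,yaw):
    """tool-frame offset in mm (in current axes) and z-turn in deg to reach x,y,z mm and tool-x heading yaw (mod 180)"""
    T=pose(); off=T[:3,:3].T@(np.array([x,y,z])-T[:3,3]*1000)
    psi=np.degrees(np.arctan2(T[1,0],T[0,0])); t=(psi-yaw+90)%180-90
    # tilt error: turn that brings tool z to world -z
    tz=np.cross([0,0,1],T[:3,:3].T@[0,0,-1.])
    print("pos",np.round(T[:3,3]*1000,1),"psi",round(psi,1),"off",np.round(off,1),"turn",round(t,1),"tilt",np.round(np.degrees(tz),1))
E
python3 - <<'E'
from h import *
im,d,P=shot("top")
for n in "strap_clamp step_block hex_nut t_nut plain_bar round_spacer long_pocket short_pocket square_pocket round_pocket".split():
    for r in ctrl.outline_of("top",n)[:3]:
        p=P[r["region"]]; p=p[~np.isnan(p[:,0])]; zt=np.percentile(p[:,2],90)
        q=p if "pocket" in n or "step" in n else p[p[:,2]>zt-.006]
        print(n,round(r["score"],2),np.round(r["position"]),*rect(q),"z",np.round(zt*1000),len(q))
E
```

```text
step_block 0.74 [376. 178.] [ 607.1 -234.4] [56.6 35.1] -14.9 z 44.0 368
step_block 0.55 [374. 134.] [ 710.8 -231.4] [73.2 31.3] -33.8 z 44.0 377
hex_nut 0.76 [169. 172.] [623.5 250.6] [32.5 31.3] 36.2 z 43.0 142
t_nut 0.56 [452. 216.] [ 512.4 -405.3] [31.2 21.5] 7.3 z 29.0 117
plain_bar 0.68 [177. 273.] [390.3 238.4] [83.7 28. ] -53.0 z 28.0 408
round_spacer 0.57 [393. 268.] [ 396.5 -262.1] [33.2 32.4] 46.1 z 43.0 182
long_pocket 0.95 [296. 157.] [645.9 -44.1] [109.1  66.9] -11.3 z 12.0 1252
short_pocket 0.87 [318. 280.] [363.3 -84.4] [108.9  69.5] -22.0 z 11.0 1367
short_pocket 0.69 [235. 280.] [364.4  97. ] [113.8  71.1] -19.3 z 11.0 1452
short_pocket 0.67 [288. 204.] [538.7 -21.9] [110.2  69.9] -11.3 z 13.0 1364
square_pocket 0.82 [265. 155.] [660.2  22.1] [112.4  70.4] -11.1 z 13.0 1364
square_pocket 0.39 [453. 218.] [ 512.9 -404.7] [36.8 35.9] -83.9 z 29.0 248
round_pocket 0.93 [259. 204.] [551.8  44.7] [111.7  69.5] -11.1 z 14.0 1378
round_pocket 0.65 [268. 156.] [659.4  22.1] [113.1  71. ] -10.9 z 13.0 1369
```

Call:
{"api": "apply_moves", "payload": {"moves": [{"jaw": 1,"offset": [38,-48,0],"rot": [0,0,0]},{"jaw": 1,"offset": [38,-48,0],"rot": [0,0,0]},{"jaw": 1,"offset": [38,-48,0],"rot": [0,0,0]},{"jaw": 1,"offset": [38,-48,0],"rot": [0,0,0]},{"jaw": 1,"offset": [38,-48,0],"rot": [0,0,0]}]}}

```text
time_s: 1.27
eef_pos: [0.2954, -0.2458, 0.2315]
eef_rot: [0.0, 0.984, 0.177, 0.0]
wrist_force: [1.2, -1.0, -0.7]
opening: 0.997
grasp_force: 0.0
```

Call:
{"api": "apply_moves", "payload": {"moves": [{"jaw": 1,"offset": [38,-48,0],"rot": [0,0,0]},{"jaw": 1,"offset": [38,-48,0],"rot": [0,0,0]},{"jaw": 1,"offset": [38,-48,0],"rot": [0,0,0]},{"jaw": 1,"offset": [38,-48,0],"rot": [0,0,0]},{"jaw": 1,"offset": [38,-48,0],"rot": [0,0,0]}]}}

```text
time_s: 1.9
eef_pos: [0.3898, 0.0457, 0.2319]
eef_rot: [0.0, 0.984, 0.177, 0.001]
wrist_force: [2.1, -0.0, 0.2]
opening: 1.0
grasp_force: 0.0
```

Call:
{"api": "apply_moves", "payload": {"moves": [{"jaw": 1,"offset": [38,-48,0],"rot": [0,0,0]},{"jaw": 1,"offset": [38,-48,0],"rot": [0,0,0]},{"jaw": 1,"offset": [38,-48,0],"rot": [0,0,0]},{"jaw": 1,"offset": [38,-48,0],"rot": [0,0,0]},{"jaw": 1,"offset": [38,-48,0],"rot": [0,0,0]}]}}

```text
time_s: 2.52
eef_pos: [0.4839, 0.3372, 0.2314]
eef_rot: [0.0, 0.984, 0.178, 0.0]
wrist_force: [0.6, -0.3, 0.7]
opening: 1.003
grasp_force: 0.0
```

Call:
{"api": "apply_moves", "payload": {"moves": [{"jaw": 1,"offset": [33,-41,0],"rot": [0,0,0]},{"jaw": 1,"offset": [0,0,0],"rot": [0,0,-9]},{"jaw": 1,"offset": [0,0,0],"rot": [0,0,-9]},{"jaw": 1,"offset": [0,0,0],"rot": [0,0,-9]},{"jaw": 1,"offset": [0,0,0],"rot": [0,0,0]}]}}

```text
time_s: 3.15
eef_pos: [0.5, 0.385, 0.2312]
eef_rot: [-0.0, 0.916, 0.402, -0.0]
wrist_force: [-0.0, -0.2, 0.3]
opening: 0.999
grasp_force: 0.0
```

```bash
cat >> h.py <<'E'
def meas(P,name,cam="wrist",lo=None):
    for r in ctrl.outline_of(cam,name)[:3]:
        p=P[r["region"]]; p=p[~np.isnan(p[:,0])]; zt=np.percentile(p[:,2],90)
        q=p[p[:,2]>(zt-.006 if lo is None else lo)]
        print(name,round(r["score"],2),np.round(r["position"]),*rect(q),"z",np.round(zt*1000,1),len(q))
E
python3 - <<'E'
from h import *
go(500,385,190,47)
im,d,P=shot("wrist","w1"); meas(P,"strap_clamp"); meas(P,"plain_bar")
E
```

```text
pos [500.  385.  231.2] psi 47.4 off [ 0.  -0.1 41.2] turn 0.4 tilt [-0.  0.  0.]
strap_clamp 0.63 [286. 179.] [503.3 386.6] [84.1 28. ] 43.8 z 25.3 1962
strap_clamp 0.53 [469. 193.] [623.9 250.1] [35.9 32.4] -25.3 z 40.5 1130
plain_bar 0.58 [296. 346.] [390.  237.5] [83.9 30.4] -52.4 z 25.1 1955
```

View pics/w1.png

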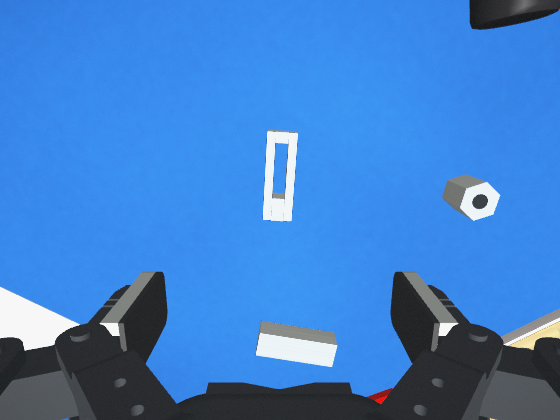

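Call:
{"api": "apply_moves", "payload": {"moves": [{"jaw": 1,"offset": [3.4,1.3,60],"rot": [0,0,0]},{"jaw": 1,"offset": [0,0,60],"rot": [0,0,3.6]},{"jaw": 1,"offset": [0,0,60],"rot": [0,0,0]},{"jaw": 1,"offset": [0,0,34],"rot": [0,0,0]},{"jaw": 1,"offset": [0,0,10],"rot": [0,0,0]}]}}

```text
time_s: 3.92
eef_pos: [0.5015, 0.3855, 0.0045]
eef_rot: [0.0, 0.928, 0.373, -0.002]
wrist_force: [0.4, 0.1, -0.0]
opening: 1.001
grasp_force: 0.0
```

Call:
{"api": "apply_moves", "payload": {"moves": [{"jaw": 0,"offset": [0,0,0],"rot": [0,0,0]},{"jaw": 0,"offset": [0,0,0],"rot": [0,0,0]},{"jaw": 0,"offset": [0,0,0],"rot": [0,0,0]},{"jaw": 0,"offset": [0,0,0],"rot": [0,0,0]},{"jaw": 0,"offset": [0,0,0],"rot": [0,0,0]}]}}

```text
time_s: 4.55
eef_pos: [0.5047, 0.3873, 0.0094]
eef_rot: [-0.0, 0.928, 0.373, 0.002]
wrist_force: [-0.6, -0.4, 7.3]
opening: 0.312
grasp_force: 60.8
```

Call:
{"api": "apply_moves", "payload": {"moves": [{"jaw": 0,"offset": [0,0,-30],"rot": [0,0,0]},{"jaw": 0,"offset": [0,0,-60],"rot": [0,0,0]},{"jaw": 0,"offset": [-24.5,51,-25],"rot": [0,0,0]},{"jaw": 0,"offset": [-24.5,51,0],"rot": [0,0,0]},{"jaw": 0,"offset": [-24.5,51,0],"rot": [0,0,0]}]}}

```text
time_s: 5.18
eef_pos: [0.5564, 0.2239, 0.1229]
eef_rot: [0.0, 0.928, 0.374, 0.0]
wrist_force: [1.0, -0.2, -3.1]
opening: 0.314
grasp_force: 60.1
```

Call:
{"api": "apply_moves", "payload": {"moves": [{"jaw": 0,"offset": [-24.5,51,0],"rot": [0,0,0]},{"jaw": 0,"offset": [-24.5,51,0],"rot": [0,0,0]},{"jaw": 0,"offset": [-24.5,51,0],"rot": [0,0,0]},{"jaw": 0,"offset": [-24.5,51,0],"rot": [0,0,0]},{"jaw": 0,"offset": [-24.5,51,0],"rot": [0,0,9.2]}]}}

```text
time_s: 5.8
eef_pos: [0.6444, -0.0452, 0.1221]
eef_rot: [-0.0, 0.955, 0.296, -0.0]
wrist_force: [0.6, -0.2, -4.9]
opening: 0.308
grasp_force: 60.1
```

Call:
{"api": "apply_moves", "payload": {"moves": [{"jaw": 0,"offset": [0,0,0],"rot": [0,0,9.2]},{"jaw": 0,"offset": [0,0,0],"rot": [0,0,9.2]},{"jaw": 0,"offset": [0,0,0],"rot": [0,0,9.2]},{"jaw": 0,"offset": [0,0,0],"rot": [0,0,9.2]},{"jaw": 0,"offset": [0,0,0],"rot": [0,0,9.2]}]}}

```text
time_s: 6.42
eef_pos: [0.644, -0.0434, 0.1218]
eef_rot: [-0.0, 0.995, -0.102, -0.001]
wrist_force: [-0.2, -0.6, -3.3]
opening: 0.308
grasp_force: 60.4
```

```bash
python3 - <<'E'
from h import *
go(646.2,-44.2,14,-11.6)
im,d,P=shot("wrist","w2"); meas(P,"strap_clamp",lo=-1); meas(P,"long_pocket",lo=-1)
for n in ["short_pocket","square_pocket","round_pocket"]: meas(P,n,lo=-1)
E
```

```text
pos [644.  -43.4 121.8] psi -11.7 off [  2.5   0.4 107.8] turn -0.1 tilt [-0.   0.1  0. ]
strap_clamp 0.64 [292. 284.] [596.8 -33.8] [178.9  56.2] -11.7 z 137.4 12892
long_pocket 0.84 [281. 162.] [646.1 -46.3] [111.5  70. ] -11.6 z 11.0 9175
short_pocket 0.83 [280. 300.] [566.2 -26.6] [138.1  67.9] -7.7 z 10.9 1418
square_pocket 0.76 [183. 196.] [659.6  21. ] [111.   69.6] -11.8 z 11.0 14844
round_pocket 0.62 [175. 295.] [593.1  33.3] [156.9  71.5] -13.3 z 11.0 2163
```

View pics/w2.png

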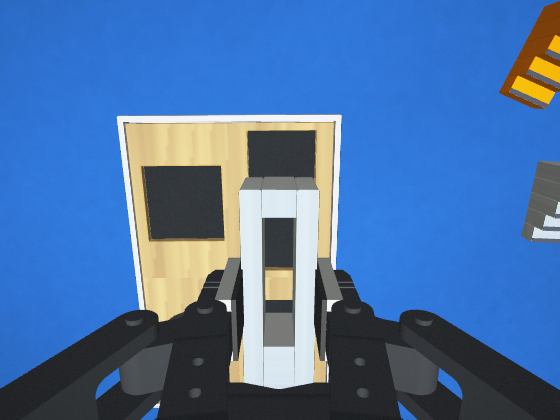

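Call:
{"api": "apply_moves", "payload": {"moves": [{"jaw": 0,"offset": [2.4,1.5,45],"rot": [0,0,0]},{"jaw": 0,"offset": [0,0,40],"rot": [0,0,0]},{"jaw": 0,"offset": [0,0,15],"rot": [0,0,0]},{"jaw": 0,"offset": [0,0,6],"rot": [0,0,0]},{"jaw": 0,"offset": [0,0,0],"rot": [0,0,0]}]}}

```text
time_s: 7.35
eef_pos: [0.6476, -0.0457, 0.0174]
eef_rot: [0.0, 0.995, -0.099, 0.001]
wrist_force: [0.6, 0.1, -2.9]
opening: 0.309
grasp_force: 60.4
```

Call:
{"api": "apply_moves", "payload": {"moves": [{"jaw": 0,"offset": [0,0,1],"rot": [0,0,0]},{"jaw": 0.45,"offset": [0,0,0],"rot": [0,0,0]},{"jaw": 0.5,"offset": [0,0,0],"rot": [0,0,0]},{"jaw": 0.5,"offset": [0,0,0],"rot": [0,0,0]},{"jaw": 0.5,"offset": [0,0,0],"rot": [0,0,0]}]}}

```text
time_s: 7.98
eef_pos: [0.6468, -0.0455, 0.0155]
eef_rot: [0.0, 0.995, -0.099, 0.0]
wrist_force: [0.1, 0.1, -0.1]
opening: 0.501
grasp_force: 0.0
```

Call:
{"api": "apply_moves", "payload": {"moves": [{"jaw": 0.6,"offset": [0,0,-40],"rot": [0,0,0]},{"jaw": 1,"offset": [0,0,-60],"rot": [0,0,0]},{"jaw": 1,"offset": [-2,45,-40],"rot": [0,0,0]},{"jaw": 1,"offset": [-2,45,-40],"rot": [0,0,0]},{"jaw": 1,"offset": [-2,52,0],"rot": [0,0,0]}]}}

```text
time_s: 8.6
eef_pos: [0.6149, -0.1854, 0.2005]
eef_rot: [0.002, 0.995, -0.098, 0.004]
wrist_force: [0.3, 0.5, -0.6]
opening: 0.999
grasp_force: 0.0
```

Call:
{"api": "apply_moves", "payload": {"moves": [{"jaw": 1,"offset": [-2.5,52,0],"rot": [0,0,0]},{"jaw": 1,"offset": [0,0,0],"rot": [0,0,3]},{"jaw": 1,"offset": [0,0,0],"rot": [0,0,0]},{"jaw": 1,"offset": [0,0,0],"rot": [0,0,0]},{"jaw": 1,"offset": [0,0,0],"rot": [0,0,0]}]}}

```text
time_s: 9.22
eef_pos: [0.6003, -0.2332, 0.1952]
eef_rot: [-0.0, 0.992, -0.124, -0.0]
wrist_force: [-0.7, -0.2, -0.1]
opening: 0.999
grasp_force: 0.0
```

```bash
python3 - <<'E'
from h import *
im,d,P=shot("wrist","w3"); meas(P,"step_block",lo=.008); 
r=ctrl.outline_of("wrist","step_block")[0]["region"]; p=P[r]
for a,b in ((10,14),(18,22),(26,30),(34,38),(42,46)):
    q=p[(p[:,2]*1000>a)&(p[:,2]*1000<b)]; print(a,len(q),rect(q) if len(q)>20 else "")
go(607,-234,8,-15)
meas(P,"long_pocket",lo=-1); meas(P,"strap_clamp")
E
```

```text
step_block 0.86 [243.  54.] [ 705.2 -229.3] [55.6 28.1] -33.8 z 43.5 3040
step_block 0.7 [278. 175.] [ 607.9 -233.9] [56.3 27.7] -14.1 z 43.6 2119
10 472 (array([ 704.3, -228.8]), array([53.8, 27.7]), -33.3)
18 534 (array([ 709.3, -232.1]), array([43.3, 27.7]), -33.4)
26 589 (array([ 713.3, -234.7]), array([30.7, 27.8]), -33.4)
34 628 (array([ 718.1, -237.9]), array([27.6, 19.9]), 56.9)
42 630 (array([ 723.7, -241.6]), array([27.8, 11.2]), 56.0)
pos [ 600.3 -233.4  195.3] psi -14.3 off [  6.7  -1.1 187.3] turn 0.7 tilt [ 0.  0. -0.]
long_pocket 0.7 [ 78. 173.] [645.9 -47.1] [111.3  71.6] -11.0 z 11.0 4855
strap_clamp 0.69 [ 54. 189.] [647.2 -46.2] [83.5 30. ] -11.8 z 29.7 2919
```

View pics/w3.png

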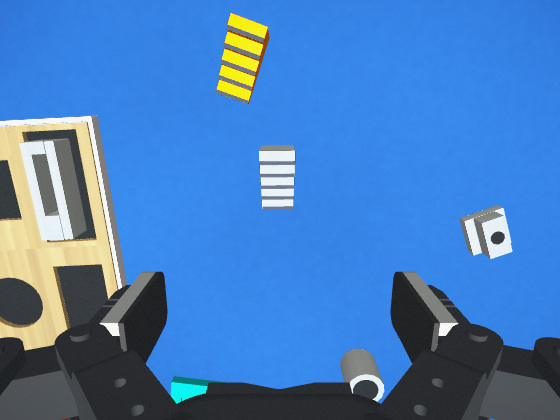

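```bash
python3 - <<'E'
from h import *
im,d,P=shot("wrist"); r=[x for x in ctrl.outline_of("wrist","step_block") if x["position"][1]>110][0]["region"]; p=P[r]
for a,b in ((10,14),(18,22),(26,30),(34,38),(42,46)):
    q=p[(p[:,2]*1000>a)&(p[:,2]*1000<b)]; print(a,len(q),rect(q) if len(q)>20 else "")
E
```

```text
10 306 (array([ 608. , -233.8]), array([56. , 27.6]), -13.9)
18 370 (array([ 613.3, -235.3]), array([45. , 26.8]), -14.2)
26 409 (array([ 618.9, -236.4]), array([33.6, 26.8]), -14.2)
34 434 (array([ 624.1, -237.8]), array([27.2, 22.7]), 75.4)
42 483 (array([ 629.9, -239. ]), array([27.2, 11. ]), 75.4)
```

Call:
{"api": "apply_moves", "payload": {"moves": [{"jaw": 1,"offset": [15.5,-1.4,50],"rot": [0,0,0]},{"jaw": 1,"offset": [0,0,55],"rot": [0,0,0]},{"jaw": 1,"offset": [0,0,55],"rot": [0,0,0]},{"jaw": 1,"offset": [0,0,20],"rot": [0,0,0]},{"jaw": 0.6,"offset": [0,0,6],"rot": [0,0,0]}]}}

```text
time_s: 10.2
eef_pos: [0.6153, -0.2364, 0.0088]
eef_rot: [-0.0, 0.992, -0.125, -0.001]
wrist_force: [0.2, 0.5, 0.3]
opening: 0.82
grasp_force: 0.0
```

Call:
{"api": "apply_moves", "payload": {"moves": [{"jaw": 0,"offset": [0,0,0],"rot": [0,0,0]},{"jaw": 0,"offset": [0,0,0],"rot": [0,0,0]},{"jaw": 0,"offset": [0,0,0],"rot": [0,0,0]},{"jaw": 0,"offset": [0,0,0],"rot": [0,0,0]},{"jaw": 0,"offset": [0,0,0],"rot": [0,0,0]}]}}

```text
time_s: 10.82
eef_pos: [0.6173, -0.2374, 0.012]
eef_rot: [0.001, 0.992, -0.125, 0.002]
wrist_force: [0.1, 0.9, 5.6]
opening: 0.313
grasp_force: 60.8
```

Call:
{"api": "apply_moves", "payload": {"moves": [{"jaw": 0,"offset": [0,0,-40],"rot": [0,0,0]},{"jaw": 0,"offset": [0,0,-55],"rot": [0,0,0]},{"jaw": 0,"offset": [-30,-47.3,-15],"rot": [0,0,0]},{"jaw": 0,"offset": [-30,-47.3,0],"rot": [0,0,0]},{"jaw": 0,"offset": [-30,-47.3,0],"rot": [0,0,0]}]}}

```text
time_s: 11.45
eef_pos: [0.5627, -0.0752, 0.1199]
eef_rot: [0.0, 0.992, -0.125, 0.0]
wrist_force: [-0.6, -0.0, -4.1]
opening: 0.317
grasp_force: 60.3
```

Call:
{"api": "apply_moves", "payload": {"moves": [{"jaw": 0,"offset": [-30,-47.3,0],"rot": [0,0,0]},{"jaw": 0,"offset": [0,0,0],"rot": [0,0,-2.7]},{"jaw": 0,"offset": [0,0,0],"rot": [0,0,0]},{"jaw": 0,"offset": [0,0,0],"rot": [0,0,0]},{"jaw": 0,"offset": [0,0,0],"rot": [0,0,0]}]}}

```text
time_s: 12.08
eef_pos: [0.5463, -0.0242, 0.1193]
eef_rot: [0.0, 0.995, -0.102, 0.0]
wrist_force: [1.1, 0.9, -3.8]
opening: 0.316
grasp_force: 60.4
```

```bash
python3 - <<'E'
from h import *
go(547.3,-24.3,17,-11.6)
im,d,P=shot("wrist","w4"); T=pose()
for r in ctrl.outline_of("wrist","step_block"): print(r["score"],r["position"])
for a in (12,20,28,36,44):   # held block's steps in tool coordinates, search by height around tcp
    z=T[2,3]-.0115+a/1000; m=(abs(P[:,:,2]-z)<.002)
    L=(P[m]-T[:3,3])@T[:3,:3]*1000; L=L[(abs(L[:,1])<13)&(abs(L[:,0])<60)]
    if len(L): print(a,len(L),np.round(np.percentile(L[:,0],[5,50,95]),1))
for n in ["short_pocket","square_pocket","round_pocket"]: meas(P,n,lo=-1)
E
```

```text
pos [546.3 -24.2 119.3] psi -11.8 off [ 1.000e+00 -1.000e-01  1.023e+02] turn -0.2 tilt [ 0. -0.  0.]
0.69 [276.8, 289.0]
12 858 [-37.7 -34.4  18. ]
20 1057 [-26.5 -22.9  18. ]
28 1255 [-15.2 -11.6  18. ]
36 1574 [-4.1 -0.2 18.1]
44 2503 [ 7.3 12.5 17.6]
short_pocket 0.93 [283. 184.] [551.6 -27.4] [83.4 69.8] -11.4 z 11.0 9700
short_pocket 0.68 [439. 380.] [453.7 -92.7] [223.9  49.3] 10.5 z 9.7 354
short_pocket 0.43 [154. 414.] [474.6  55.6] [207.2   9.6] -36.7 z 8.8 151
square_pocket 0.61 [174.  68.] [646.4  23.4] [82.9 69.1] -11.5 z 10.9 15201
```

View pics/w4.png

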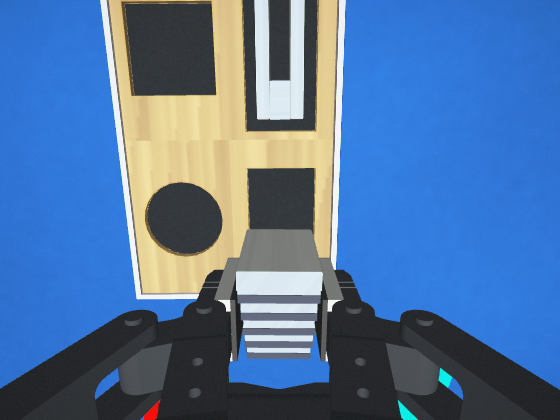

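Call:
{"api": "apply_moves", "payload": {"moves": [{"jaw": 0,"offset": [2,0,45],"rot": [0,0,0]},{"jaw": 0,"offset": [0,0,38],"rot": [0,0,0]},{"jaw": 0,"offset": [0,0,14],"rot": [0,0,0]},{"jaw": 0,"offset": [0,0,4],"rot": [0,0,0]},{"jaw": 0,"offset": [0,0,0],"rot": [0,0,0]}]}}

```text
time_s: 12.95
eef_pos: [0.5491, -0.0241, 0.0194]
eef_rot: [0.0, 0.995, -0.102, 0.001]
wrist_force: [0.3, 0.1, -4.2]
opening: 0.312
grasp_force: 60.3
```

Call:
{"api": "apply_moves", "payload": {"moves": [{"jaw": 0,"offset": [0,0,0.5],"rot": [0,0,0]},{"jaw": 0.45,"offset": [0,0,0],"rot": [0,0,0]},{"jaw": 0.5,"offset": [0,0,0],"rot": [0,0,0]},{"jaw": 0.5,"offset": [0,0,0],"rot": [0,0,0]},{"jaw": 0.5,"offset": [0,0,0],"rot": [0,0,0]}]}}

```text
time_s: 13.58
eef_pos: [0.5482, -0.0239, 0.018]
eef_rot: [0.0, 0.995, -0.102, 0.0]
wrist_force: [0.4, 0.3, -0.8]
opening: 0.502
grasp_force: 0.0
```

Call:
{"api": "apply_moves", "payload": {"moves": [{"jaw": 0.6,"offset": [0,0,-40],"rot": [0,0,0]},{"jaw": 1,"offset": [0,0,-60],"rot": [0,0,0]},{"jaw": 1,"offset": [3,-45,-40],"rot": [0,0,0]},{"jaw": 1,"offset": [3,-45,-40],"rot": [0,0,0]},{"jaw": 1,"offset": [4,-60,0],"rot": [0,0,0]}]}}

```text
time_s: 14.2
eef_pos: [0.5912, 0.1217, 0.2028]
eef_rot: [-0.0, 0.995, -0.102, 0.004]
wrist_force: [0.5, -0.6, 0.2]
opening: 0.997
grasp_force: 0.0
```

Call:
{"api": "apply_moves", "payload": {"moves": [{"jaw": 1,"offset": [4,-60,0],"rot": [0,0,0]},{"jaw": 1,"offset": [4,-60,0],"rot": [0,0,0]},{"jaw": 1,"offset": [1,-14,0],"rot": [0,0,0]},{"jaw": 1,"offset": [0,0,0],"rot": [0,0,0]},{"jaw": 1,"offset": [0,0,0],"rot": [0,0,0]}]}}

```text
time_s: 14.82
eef_pos: [0.6239, 0.2489, 0.1976]
eef_rot: [0.0, 0.995, -0.102, -0.0]
wrist_force: [-0.2, -0.6, 0.2]
opening: 1.002
grasp_force: 0.0
```

```bash
python3 - <<'E'
from h import *
im,d,P=shot("wrist","w5"); meas(P,"step_block",lo=-1); meas(P,"strap_clamp")
rs=ctrl.outline_of("wrist","hex_nut"); print([(r["score"],r["position"]) for r in rs])
p=P[rs[0]["region"]]; p=p[p[:,2]>.037][:,:2]*1000
print(np.percentile(P[rs[0]["region"]][:,2],90))
h=cv2.convexHull(p.astype(np.float32))[:,0]
w=[(np.ptp(h@[np.cos(t),np.sin(t)])+np.ptp(h@[np.cos(t+np.pi/3),np.sin(t+np.pi/3)])+np.ptp(h@[np.cos(t+2*np.pi/3),np.sin(t+2*np.pi/3)]))/3 for t in np.radians(range(60))]
print("flat normals at",np.argmin(w),min(w),max(w)); print(rect(p))
go(624,250,10,-11.7)
E
```

```text
[(0.91, [277.2, 185.8]), (0.47, [554.6, 244.0])]
nan
flat normals at 6 32.07056965598392 35.69991783477
(array([624404.9, 249232.4]), array([35306. , 32016.2]), -84.6)
pos [624.2 249.  198. ] psi -11.8 off [ -0.4  -0.9 188. ] turn -0.1 tilt [ 0. -0.  0.]
```

View pics/w5.png

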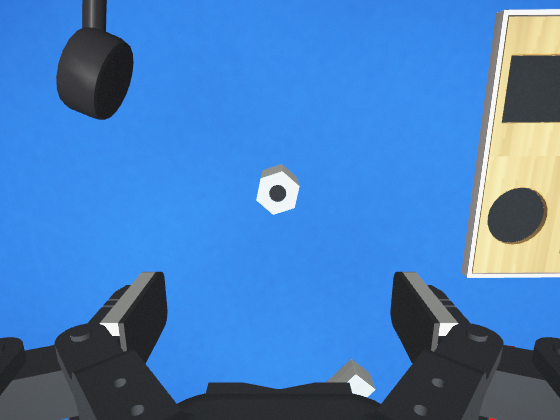

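Call:
{"api": "apply_moves", "payload": {"moves": [{"jaw": 1,"offset": [0,0,50],"rot": [0,0,6]},{"jaw": 1,"offset": [0,0,55],"rot": [0,0,6.2]},{"jaw": 1,"offset": [0,0,54],"rot": [0,0,0]},{"jaw": 1,"offset": [0,0,20],"rot": [0,0,0]},{"jaw": 0.7,"offset": [0,0,8],"rot": [0,0,0]}]}}

```text
time_s: 15.65
eef_pos: [0.6242, 0.2501, 0.0105]
eef_rot: [0.0, 0.978, -0.207, -0.0]
wrist_force: [1.3, 0.5, 0.1]
opening: 0.816
grasp_force: 0.0
```

Call:
{"api": "apply_moves", "payload": {"moves": [{"jaw": 0,"offset": [0,0,0],"rot": [0,0,0]},{"jaw": 0,"offset": [0,0,0],"rot": [0,0,0]},{"jaw": 0,"offset": [0,0,0],"rot": [0,0,0]},{"jaw": 0,"offset": [0,0,0],"rot": [0,0,0]},{"jaw": 0,"offset": [0,0,0],"rot": [0,0,0]}]}}

```text
time_s: 16.27
eef_pos: [0.6261, 0.2509, 0.0135]
eef_rot: [-0.001, 0.978, -0.207, 0.002]
wrist_force: [-0.4, -0.9, 7.0]
opening: 0.362
grasp_force: 61.2
```

Call:
{"api": "apply_moves", "payload": {"moves": [{"jaw": 0,"offset": [0,0,-40],"rot": [0,0,0]},{"jaw": 0,"offset": [0,0,-55],"rot": [0,0,0]},{"jaw": 0,"offset": [4.3,54.2,-15],"rot": [0,0,0]},{"jaw": 0,"offset": [4.3,54.2,0],"rot": [0,0,0]},{"jaw": 0,"offset": [4.3,54.2,0],"rot": [0,0,0]}]}}

```text
time_s: 16.9
eef_pos: [0.5695, 0.0954, 0.1216]
eef_rot: [-0.0, 0.978, -0.206, 0.001]
wrist_force: [-0.6, -0.2, -2.1]
opening: 0.362
grasp_force: 60.4
```

Call:
{"api": "apply_moves", "payload": {"moves": [{"jaw": 0,"offset": [4.3,54.2,0],"rot": [0,0,0]},{"jaw": 0,"offset": [0,0,0],"rot": [0,0,0]},{"jaw": 0,"offset": [0,0,0],"rot": [0,0,0]},{"jaw": 0,"offset": [0,0,0],"rot": [0,0,0]},{"jaw": 0,"offset": [0,0,0],"rot": [0,0,0]}]}}

```text
time_s: 17.52
eef_pos: [0.5523, 0.0463, 0.1207]
eef_rot: [-0.0, 0.979, -0.206, -0.0]
wrist_force: [-0.9, 0.1, -3.1]
opening: 0.363
grasp_force: 60.6
```

```bash
python3 - <<'E'
from h import *
go(551.9,44.5,18.5,-24)
im,d,P=shot("wrist","w6"); T=pose()
m=abs(P[:,:,2]-(T[2,3]-.0135+.040))<.004; L=(P[m]-T[:3,3])@T[:3,:3]*1000; L=L[(abs(L[:,1])<14)&(abs(L[:,0])<40)]
print("nut in tool x",np.percentile(L[:,0],[3,97]),len(L))
for n in ["round_pocket","square_pocket","long_pocket"]: meas(P,n,lo=-1)
E
```

```text
pos [552.3  46.3 120.7] psi -23.8 off [  0.4   1.8 102.2] turn 0.2 tilt [-0.  0.  0.]
nut in tool x [-15.78539741  14.86850216] 6349
round_pocket 0.57 [284. 184.] [552.1  42.4] [110.6  69.8] -11.4 z 11.1 12120
square_pocket 0.91 [252.  64.] [646.2  23.4] [83.6 69.7] -12.1 z 11.0 14240
long_pocket 0.77 [356.  40.] [625.4 -42.6] [69.7 68.5] 78.3 z 11.2 7573
```

View pics/w6.png

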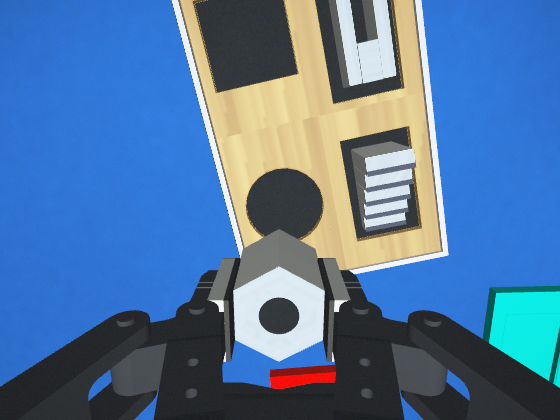

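Call:
{"api": "apply_moves", "payload": {"moves": [{"jaw": 0,"offset": [1.2,2.7,45],"rot": [0,0,0]},{"jaw": 0,"offset": [0,0,38],"rot": [0,0,0]},{"jaw": 0,"offset": [0,0,14],"rot": [0,0,0]},{"jaw": 0,"offset": [0,0,4],"rot": [0,0,0]},{"jaw": 0,"offset": [0,0,0],"rot": [0,0,0]}]}}

```text
time_s: 18.35
eef_pos: [0.5532, 0.0422, 0.0209]
eef_rot: [-0.0, 0.978, -0.207, 0.001]
wrist_force: [-0.2, -0.7, -2.1]
opening: 0.366
grasp_force: 60.6
```

Call:
{"api": "apply_moves", "payload": {"moves": [{"jaw": 0,"offset": [0,0,1],"rot": [0,0,0]},{"jaw": 0.48,"offset": [0,0,0],"rot": [0,0,0]},{"jaw": 0.5,"offset": [0,0,0],"rot": [0,0,0]},{"jaw": 0.5,"offset": [0,0,0],"rot": [0,0,0]},{"jaw": 0.5,"offset": [0,0,0],"rot": [0,0,0]}]}}

```text
time_s: 18.98
eef_pos: [0.5522, 0.0422, 0.0189]
eef_rot: [0.0, 0.978, -0.207, 0.0]
wrist_force: [-0.3, 0.1, 0.8]
opening: 0.501
grasp_force: 0.0
```

Call:
{"api": "apply_moves", "payload": {"moves": [{"jaw": 0.6,"offset": [0,0,-40],"rot": [0,0,0]},{"jaw": 0.7,"offset": [0,0,-60],"rot": [0,0,0]},{"jaw": 1,"offset": [18.3,53,-26],"rot": [0,0,0]},{"jaw": 1,"offset": [18.3,53,-26],"rot": [0,0,0]},{"jaw": 1,"offset": [18.3,53,-26],"rot": [0,0,0]}]}}

```text
time_s: 19.6
eef_pos: [0.5377, -0.1267, 0.1979]
eef_rot: [0.0, 0.978, -0.206, 0.0]
wrist_force: [0.6, -0.6, -0.6]
opening: 1.0
grasp_force: 0.0
```

Call:
{"api": "apply_moves", "payload": {"moves": [{"jaw": 1,"offset": [18.3,53,0],"rot": [0,0,0]},{"jaw": 1,"offset": [18.3,53,0],"rot": [0,0,0]},{"jaw": 1,"offset": [18.3,53,0],"rot": [0,0,0]},{"jaw": 1,"offset": [18.3,53,0],"rot": [0,0,0]},{"jaw": 1,"offset": [18.3,53,0],"rot": [0,0,0]}]}}

```text
time_s: 20.23
eef_pos: [0.5141, -0.4065, 0.1967]
eef_rot: [-0.0, 0.978, -0.207, 0.0]
wrist_force: [0.9, 0.4, -0.5]
opening: 0.997
grasp_force: 0.0
```

Call:
{"api": "apply_moves", "payload": {"moves": [{"jaw": 1,"offset": [0,0,0],"rot": [0,0,-10]},{"jaw": 1,"offset": [0,0,0],"rot": [0,0,-10]},{"jaw": 1,"offset": [0,0,0],"rot": [0,0,-10]},{"jaw": 1,"offset": [0,0,0],"rot": [0,0,-10]},{"jaw": 1,"offset": [0,0,0],"rot": [0,0,-10]}]}}

```text
time_s: 20.85
eef_pos: [0.5144, -0.4046, 0.1965]
eef_rot: [-0.0, 0.973, 0.229, -0.0]
wrist_force: [1.3, -0.9, -0.3]
opening: 0.997
grasp_force: 0.0
```

Call:
{"api": "apply_moves", "payload": {"moves": [{"jaw": 1,"offset": [0,0,0],"rot": [0,0,-10]},{"jaw": 1,"offset": [0,0,0],"rot": [0,0,-10]},{"jaw": 1,"offset": [0,0,0],"rot": [0,0,-10]},{"jaw": 1,"offset": [0,0,0],"rot": [0,0,-10]},{"jaw": 1,"offset": [0,0,0],"rot": [0,0,-10]}]}}

```text
time_s: 21.48
eef_pos: [0.5144, -0.4046, 0.1966]
eef_rot: [-0.0, 0.785, 0.619, -0.0]
wrist_force: [-0.8, 0.3, -0.1]
opening: 1.0
grasp_force: 0.0
```

Call:
{"api": "apply_moves", "payload": {"moves": [{"jaw": 1,"offset": [0,0,0],"rot": [0,0,-10]},{"jaw": 1,"offset": [0,0,0],"rot": [0,0,-10]},{"jaw": 1,"offset": [0,0,0],"rot": [0,0,-1]},{"jaw": 1,"offset": [0,0,0],"rot": [0,0,0]},{"jaw": 1,"offset": [0,0,0],"rot": [0,0,0]}]}}

```text
time_s: 22.1
eef_pos: [0.5145, -0.4047, 0.1967]
eef_rot: [-0.0, 0.662, 0.749, 0.0]
wrist_force: [0.2, -0.3, -0.7]
opening: 0.998
grasp_force: 0.0
```

```bash
python3 - <<'E'
from h import *
go(512.9,-404.7,10,97)
im,d,P=shot("wrist","w7"); meas(P,"t_nut"); meas(P,"t_nut",lo=.006)
E
```

```text
pos [ 514.5 -404.7  196.7] psi 97.0 off [  0.2  -1.6 186.7] turn 0.0 tilt [-0. -0.  0.]
t_nut 0.96 [276. 184.] [ 512.2 -407.7] [35.7 20.2] 7.1 z 26.3 1012
t_nut 0.96 [276. 184.] [ 512.1 -407.5] [35.7 35.7] 7.2 z 26.3 1661
```

View pics/w7.png

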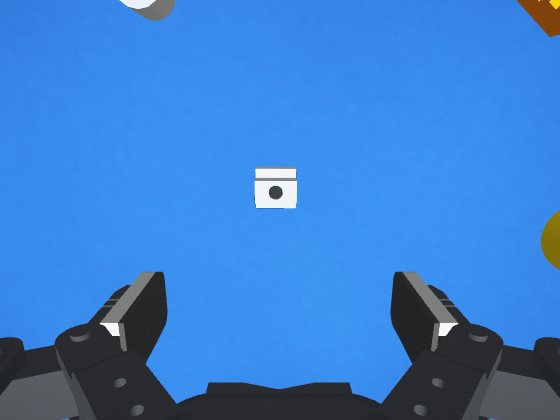

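Call:
{"api": "apply_moves", "payload": {"moves": [{"jaw": 1,"offset": [-2.6,-2.7,50],"rot": [0,0,0]},{"jaw": 1,"offset": [0,0,55],"rot": [0,0,0]},{"jaw": 1,"offset": [0,0,55],"rot": [0,0,0]},{"jaw": 1,"offset": [0,0,20],"rot": [0,0,0]},{"jaw": 0.8,"offset": [0,0,8],"rot": [0,0,0]}]}}

```text
time_s: 22.88
eef_pos: [0.5122, -0.4076, 0.0084]
eef_rot: [-0.0, 0.662, 0.75, 0.0]
wrist_force: [0.3, -0.8, -0.3]
opening: 0.817
grasp_force: 0.0
```

Call:
{"api": "apply_moves", "payload": {"moves": [{"jaw": 0,"offset": [0,0,0],"rot": [0,0,0]},{"jaw": 0,"offset": [0,0,0],"rot": [0,0,0]},{"jaw": 0,"offset": [0,0,0],"rot": [0,0,0]},{"jaw": 0,"offset": [0,0,0],"rot": [0,0,0]},{"jaw": 0,"offset": [0,0,0],"rot": [0,0,0]}]}}

```text
time_s: 23.5
eef_pos: [0.5137, -0.4092, 0.0116]
eef_rot: [0.002, 0.662, 0.75, -0.0]
wrist_force: [0.5, -0.3, 7.1]
opening: 0.401
grasp_force: 61.1
```

Call:
{"api": "apply_moves", "payload": {"moves": [{"jaw": 0,"offset": [0,0,-40],"rot": [0,0,0]},{"jaw": 0,"offset": [0,0,-55],"rot": [0,0,0]},{"jaw": 0,"offset": [51,24.8,-15],"rot": [0,0,0]},{"jaw": 0,"offset": [51,24.8,0],"rot": [0,0,0]},{"jaw": 0,"offset": [51,24.8,0],"rot": [0,0,0]}]}}

```text
time_s: 24.12
eef_pos: [0.5676, -0.2453, 0.1201]
eef_rot: [0.001, 0.662, 0.75, 0.0]
wrist_force: [0.1, -0.2, -1.6]
opening: 0.403
grasp_force: 60.3
```

Call:
{"api": "apply_moves", "payload": {"moves": [{"jaw": 0,"offset": [51,24.8,0],"rot": [0,0,0]},{"jaw": 0,"offset": [51,24.8,0],"rot": [0,0,0]},{"jaw": 0,"offset": [51,24.8,0],"rot": [0,0,0]},{"jaw": 0,"offset": [51,24.8,0],"rot": [0,0,0]},{"jaw": 0,"offset": [51,24.8,0],"rot": [0,0,0]}]}}

```text
time_s: 24.75
eef_pos: [0.6589, 0.0237, 0.1196]
eef_rot: [0.0, 0.662, 0.75, 0.0]
wrist_force: [0.9, -0.8, -2.0]
opening: 0.4
grasp_force: 60.3
```

Call:
{"api": "apply_moves", "payload": {"moves": [{"jaw": 0,"offset": [0,0,0],"rot": [0,0,9.3]},{"jaw": 0,"offset": [0,0,0],"rot": [0,0,9.3]},{"jaw": 0,"offset": [0,0,0],"rot": [0,0,0]},{"jaw": 0,"offset": [0,0,0],"rot": [0,0,0]},{"jaw": 0,"offset": [0,0,0],"rot": [0,0,0]}]}}

```text
time_s: 25.38
eef_pos: [0.6583, 0.0216, 0.119]
eef_rot: [0.0, 0.774, 0.634, 0.0]
wrist_force: [0.2, 0.3, -1.0]
opening: 0.403
grasp_force: 60.4
```

```bash
python3 - <<'E'
from h import *
go(659.8,21.5,16.5,78.4)
im,d,P=shot("wrist","w8"); T=pose()
m=abs(P[:,:,2]-(T[2,3]-.0115+.026))<.004; L=(P[m]-T[:3,3])@T[:3,:3]*1000; L=L[(abs(L[:,1])<16)&(abs(L[:,0])<40)]
print("neck in tool x",np.percentile(L[:,0],[3,97]),len(L))
meas(P,"square_pocket",lo=-1)
E
```

```text
pos [658.3  21.6 119. ] psi 78.6 off [  0.2   1.5 102.5] turn 0.2 tilt [ 0. -0.  0.]
neck in tool x [-7.29636963 11.7160299 ] 4365
square_pocket 0.83 [281. 198.] [660.2  21. ] [111.6  70.1] -11.5 z 11.2 12794
square_pocket 0.44 [131. 295.] [536.  -24.5] [63.  36.2] -11.5 z 43.1 3290
```

View pics/w8.png

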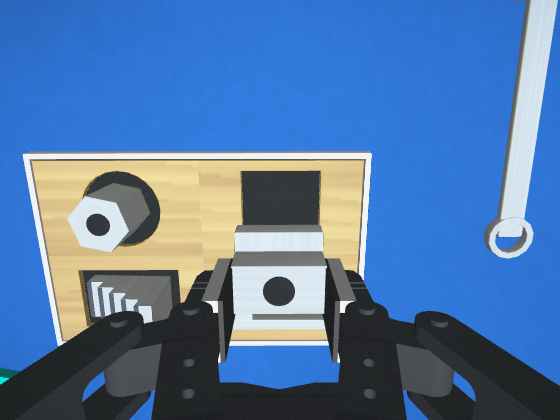

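Call:
{"api": "apply_moves", "payload": {"moves": [{"jaw": 0,"offset": [-2,1.7,45],"rot": [0,0,0]},{"jaw": 0,"offset": [0,0,38],"rot": [0,0,0]},{"jaw": 0,"offset": [0,0,14],"rot": [0,0,0]},{"jaw": 0,"offset": [0,0,4],"rot": [0,0,0]},{"jaw": 0,"offset": [0,0,0],"rot": [0,0,0]}]}}

```text
time_s: 26.1
eef_pos: [0.6607, 0.0194, 0.0191]
eef_rot: [0.001, 0.774, 0.633, 0.001]
wrist_force: [0.3, 0.3, -1.3]
opening: 0.402
grasp_force: 60.3
```

Call:
{"api": "apply_moves", "payload": {"moves": [{"jaw": 0,"offset": [0,0,1],"rot": [0,0,0]},{"jaw": 0.52,"offset": [0,0,0],"rot": [0,0,0]},{"jaw": 0.55,"offset": [0,0,0],"rot": [0,0,0]},{"jaw": 0.55,"offset": [0,0,0],"rot": [0,0,0]},{"jaw": 0.55,"offset": [0,0,0],"rot": [0,0,0]}]}}

```text
time_s: 26.72
eef_pos: [0.6596, 0.0196, 0.0169]
eef_rot: [0.0, 0.774, 0.633, 0.0]
wrist_force: [0.2, -1.0, -0.4]
opening: 0.554
grasp_force: 0.0
```

Call:
{"api": "apply_moves", "payload": {"moves": [{"jaw": 0.55,"offset": [0,0,-30],"rot": [0,0,0]},{"jaw": 0.6,"offset": [0,0,-60],"rot": [0,0,0]},{"jaw": 1,"offset": [0,0,-60],"rot": [0,0,0]},{"jaw": 1,"offset": [-50,0,-30],"rot": [0,0,0]},{"jaw": 1,"offset": [0,0,0],"rot": [0,0,0]}]}}

```text
time_s: 27.35
eef_pos: [0.6514, -0.0326, 0.201]
eef_rot: [0.003, 0.775, 0.632, 0.002]
wrist_force: [-0.4, 0.6, -0.1]
opening: 1.003
grasp_force: 0.0
```

Call:
{"api": "apply_moves", "payload": {"moves": [{"jaw": 1,"offset": [-50,-30,0],"rot": [0,0,0]},{"jaw": 1,"offset": [0,-50,0],"rot": [0,0,0]},{"jaw": 1,"offset": [0,0,0],"rot": [0,0,0]},{"jaw": 1,"offset": [0,0,0],"rot": [0,0,0]},{"jaw": 1,"offset": [0,0,0],"rot": [0,0,0]}]}}

```text
time_s: 27.98
eef_pos: [0.5625, -0.0624, 0.197]
eef_rot: [0.0, 0.774, 0.633, 0.0]
wrist_force: [-0.5, 0.8, -0.2]
opening: 0.999
grasp_force: 0.0
```

```bash
python3 - <<'E'
from h import *
im,d,P=shot("wrist","w9")
for n in ("strap_clamp","step_block","hex_nut","t_nut"): meas(P,n)
E
```

```text
strap_clamp 0.7 [370. 155.] [646.9 -45.9] [84.5 28.3] -11.4 z 30.3 2751
step_block 0.82 [478. 315.] [ 671.3 -149.3] [209.6  12.4] -55.9 z 34.4 103
step_block 0.77 [242. 148.] [561.3 -26.9] [28.1 10.8] 78.0 z 48.6 552
step_block 0.59 [260.  56.] [552.4  42.3] [110.9  67.9] -11.5 z 11.3 8772
hex_nut 0.55 [238.  58.] [552.9  42.2] [35.6 32.2] -23.9 z 45.4 1803
t_nut 0.71 [380.  60.] [661.2  21. ] [36.4 20.2] -11.4 z 31.2 1390
t_nut 0.52 [236.  55.] [552.2  42. ] [34.8 31.7] 35.9 z 45.4 1766
```

View pics/w9.png

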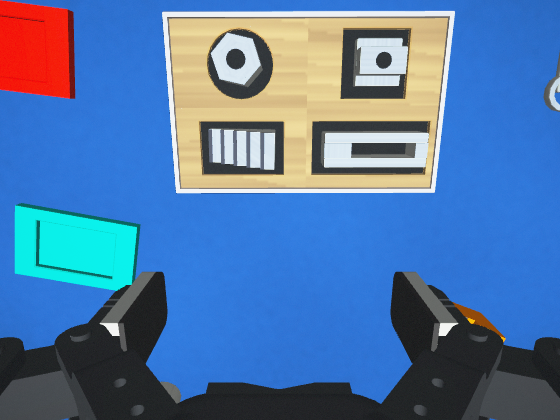

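The last picture shows all four parts inside their pockets: hex nut at (236,58), T-nut at (382,60), step block at (242,148) and clamp at (370,150). Their top heights are about 5 mm above bench values, which matches sitting flat on the pocket floors.

```bash
python3 -c "
from bench import ctrl
print(ctrl.hand_in())"
```

```text
the job is handed in; nothing more can be done
None
```

The job is handed in at about 28 s of the 99 s allowed: the strap clamp, step block, coupling nut and T-slot nut were placed in that order and measured upright and flat in their pockets, and I did not touch the plain bar, round spacer or coloured look-alikes.

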